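Thread a bird-feeder hanger onto a bent rail and park it at the stop

ROBOT

A 7-joint arm with a two-finger parallel gripper is mounted at the origin on the work surface. World frame = base frame: x ahead of the robot, y to its left, z up, the work surface at z = 0. Lengths are in m, angles in degrees, forces in N, time in s.
With the tool pointing down it reaches from about 0.425 to 0.825 m from the base axis. Payload 3.6 kg.
Tool frame: the origin (TCP) lies at the very end of the fingers, on their centre line; the grasp point (between the pads) lies 19 mm behind it; z points along the fingers, x is the direction in which the jaws open and shut, and the axes are right-handed (so a half turn about z gives the same grasp; the last joint's range is limited). The gripper opens to 93 mm and grips with 3 to 60 N. Pads are 15 mm wide; open, the fingers measure 128 mm over their backs; the gripper's body (75 mm by 188 mm) begins 65 mm behind the grasp point.
Start: joints at [-65.919, 35.231, -0.722, 81.555, 0.464, 63.22, -2.315], TCP at [0.281, 0.586, 0.219] pointing down, gripper open.
Joint ranges: [-178.69, 178.69], [-17.37, 117.87], [-77.05, 75.6], [15.02, 138.74], [-78.02, 258.01], [0.78, 113.62], [-162.83, 162.83]. Speed limits (degrees/s): [159.86, 159.86, 180, 180, 180, 180, 180].

INTERFACE

Orientations are given as a 3x3 rotation matrix whose columns are the frame's x, y, z axes.
In Python, from rig import bot, imaging, order gives the robot as it stands.
- The arm moves only by the shell command python3 -m creep 'ROWS' [FORCE]. ROWS is JSON, one flat list of numbers, 7 for each row, row after row: the shift along the tool's x, y, z in cm, then the turn, a rotation vector about the tool's x, y, z in degrees, then the opening in per cent of the stroke, from 0 (shut) to 100 (fully open). A call has 1 to 8 rows; each row is the pose to reach, as a shift and turn from the pose measured when the call began, along the tool's axes at that moment; what a row does not reach only later rows make up. A row lasts 1/8 s, in which the tool goes at most 62.5 mm and 10.7 degrees, less where a joint would pass 70% of its speed; a pose out of reach is approached as far as the arm can. A call with a gripper value outside its range is refused whole. The fingers move at their own pace and stop on an object; FORCE is the grip in N (left out, the last holds). Time passes only in rows, so rows that repeat a pose let the fingers close. It gives the time, the measured TCP pose, the force and the opening at its end, in the units of the state.
- bot.sense(): the state, without advancing time (a new reading comes with each control period).
- imaging.snapshot(name): name is "scene" or "top"; returns the picture (480x640x3 uint8, blue, green, red); there is no depth.
- imaging.camera_params(name): a dict with "fx", "fy", "cx", "cy" (pixels), "position" and "rotation" of the camera in the world. Camera axes: x right, y up, looking along -z (the intrinsics and any distortion apply to the point x, -y, -z); pixel columns grow to the right and rows downward; lengths in m; the calibration is good to about 2 mm. A picture is of the moment at which its call begins. camera_params takes no time and is no camera call.
- order.job_done(): hands the job in, once; it reports no verdict.
The state is a dict: "clock": time; "joints": joint angles; "dq": joint speeds; "effort": joint torques, N m; "eef_pos": TCP position; "tool_rot": TCP orientation; "wrist_force": force on the tool from outside, world axes, zero at the start; "moment": the same for the moment, N m; "opening": opening from 0.0 (shut) to 1.0 (fully open).
Only numpy, scipy, OpenCV 4.12 (cv2) and the standard library are available. Lean on these libraries where they do the work, as an engineer would, in place of code of your own. Each camera call takes 0.05 s, during which the arm holds its last target.

TASK

Pick up the yellow drilled feeder hanger, thread it onto the free end of the bent steel rail, slide it round the bend and right up against the red stop collar by the post, and let go so that it hangs there at rest. Leave the other things on the bench where they are.

Things in the scene. Friction and masses are not known exactly. Their poses are not given: they have to be found in the camera images.
- hanger_center (a point): The hanger to be moved, loose, 0.10 to 0.17 kg: a yellow head block 28 mm (its x) by 40 mm (its y) by 62 mm tall on a pale wooden foot plate 40 x 52 x 8 mm; 70 mm tall in all, standing upright, z up. The point is its centre, 35 mm above the underside. A through-hole runs along its x axis (see hanger_bore). Same either way round. Best gripped from above across the 40 mm width.
- hanger_bore (a point): The middle of the hanger's round through-hole, 20 mm in diameter and 28 mm long: on the hole's axis, 46 mm above the underside, 24 mm below the top, 11 mm above the centre point. x lies along the hole. Hung freely on the rail, this point settles 5 mm below the rod's axis.
- rail: Stand with the bent rail, fixed. Origin on the bench under the centre of its wooden post (45 x 45 mm, 165 mm tall, base plate 120 x 120 x 14 mm). A level steel rod, 10 mm in diameter, axis 150 mm up, runs from the post 80 mm along the stand's -x, bends 90 degrees (55 mm centre-line radius, bend centre at x -80, y 55 mm) and runs on along +y at x -135 mm to its free tip at y 140 mm.
- rail_stop (a point): Centre of the face of the red stop collar (34 mm in diameter, on the rod, against the post): on the rod's axis at stand x -40, y 0 mm; the face looks along the stand's -x. Axes as the stand's.
- rail_bend_start (a point): On the rod's axis where the straight on the post's side meets the bend (stand x -80, y 0 mm).
- rail_bend_mid (a point): On the rod's axis half-way round the bend.
- rail_bend_end (a point): On the rod's axis where the bend meets the free straight (stand x -135, y 55 mm).
- rail_tip (a point): The extreme free tip of the rod, on its axis, 150 mm above the bench (stand x -135, y 140 mm).
- blank_center (a point): A bystander: an unpainted wooden blank of the hanger's shape and size but with no hole, loose; the point is its centre, 35 mm above the underside. Leave it alone.
- glue: A bystander: white glue bottle, 56 mm in diameter, 130 mm tall, red cap, loose; origin at the centre of its underside. Leave it alone.
- mallet: A bystander: mallet with a rubber head lying on the bench, loose; leave it alone.
- screwdriver: A bystander: screwdriver lying on the bench, loose; leave it alone.
- screws: A bystander: screw jar, 64 mm in diameter, 80 mm tall, loose; origin at the centre of its underside. Leave it alone.
Mind the look-alikes: they are no part of the job. What is shaped like the part that bears hanger_center but turquoise is not meant.

How it is judged (in metres and radians):
On the way, in this order (a step that is already met when the one before it is completed fails the run):
1. the hanger is threaded on the free straight of the rail (x of hanger_bore in the frame of rail between -0.145 and -0.125 m and y of hanger_bore in the frame of rail between 0.055 and 0.128 m and z of hanger_bore in the frame of rail between 0.14 and 0.16 m), for 0.05 s.
2. the hanger passes round the bend (distance between hanger_bore and rail_bend_mid below 0.022 m), for 0.05 s.
At the end, for the whole second after the job is handed in: The hanger hangs on the rail by its hole next to the post, its face within 9 mm of the red stop collar's face, and is still (slower than 0.03 m/s) (x of hanger_bore in the frame of rail between -0.063 and -0.045 m and y of hanger_bore in the frame of rail between -0.009 and 0.009 m and z of hanger_bore in the frame of rail between 0.138 and 0.158 m and linear speed of hanger below 0.03 m/s); the robot touches nothing.
It fails at once if another thing on the bench is moved by more than 50 mm (distance of any of blank_center, glue, mallet, screwdriver, screws from where it was at the start of the episode above 0.05 m).
It also fails if it takes over 58 s, if anything falls off the work surface, if the arm or the gripper's body presses on something with over 40 N, if the wrist force passes 120 N, or if a joint passes its speed limit or range.

## Working session

There is one attempt and no reset: what is moved stays moved. The work goes in short steps, Python scripts to look and compute and a shell command to move; the robot and the scene stay as the last step left them, time stands still between calls to the robot, and variables do not carry over. Pictures are saved under pics/ and viewed, and the job is handed in when it is done.

```bash
ls; mkdir -p pics; python3 - <<'E'
from rig import bot, imaging, order
import cv2, json
for n in("scene","top"):
    im=imaging.snapshot(n); cv2.imwrite(f"pics/{n}0.png",im); print(n,imaging.camera_params(n))
print(bot.sense())
E
```

```text
pics
scene {'fx': 470.58251111838126, 'fy': 470.58251111838126, 'cx': 321.93518399447834, 'cy': 234.30241200202985, 'position': array([ 1.18847072e+00, -4.23647523e-04,  7.66770205e-01]), 'rotation': array([[-1.01772247e-01, -7.02399524e-01,  7.04469530e-01],
       [ 9.94807701e-01, -7.20148101e-02,  7.19131844e-02],
       [ 2.20452954e-04,  7.08130479e-01,  7.06081564e-01]])}
top {'fx': 520.099168172098, 'fy': 520.099168172098, 'cx': 311.0237445454633, 'cy': 237.8282852276687, 'position': array([ 0.42937498, -0.09364888,  1.23896721]), 'rotation': array([[ 0.00218988,  0.99482827, -0.10154761],
       [-0.99999114,  0.0025435 ,  0.00335293],
       [ 0.00359388,  0.10153937,  0.99482503]])}
{'clock': 0.1, 'joints': array([-65.91814386,  35.28332875,  -0.72199726,  81.62921047,
         0.4656784 ,  63.21970032,  -2.31527698]), 'dq': array([-0.02539196, -0.1655098 ,  0.00095628, -0.18430605, -0.03400678,
        0.00585795, -0.00029282]), 'effort': array([ 1.21833287e-03, -4.60045016e+01,  2.09865910e-01, -1.66244227e+01,
       -6.12589438e-02,  1.69308786e-02,  9.27866654e-05]), 'eef_pos': array([0.28056237, 0.58556414, 0.21761831]), 'tool_rot': array([[ 4.32037295e-01,  9.01855270e-01, -9.20646626e-04],
       [ 9.01852917e-01, -4.32038272e-01, -2.06107264e-03],
       [-2.25654380e-03,  6.01724056e-05, -9.99997452e-01]]), 'wrist_force': array([ 0.48194984,  0.05682955, -0.08449483]), 'moment': array([ 0.01944507, -0.01255635, -0.03065985]), 'opening': 1.0007190204621124}
```

View pics/scene0.png

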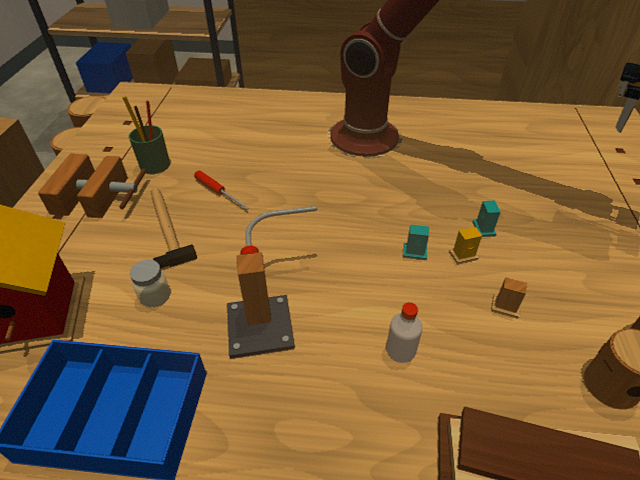

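View pics/top0.png

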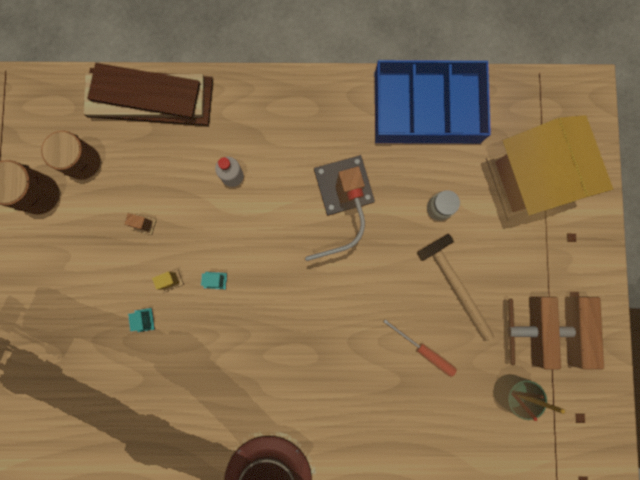

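The only yellow block with a foot is at scene (467,245) / top (166,281). The turquoise look-alikes are at top (213,281) and (141,320), and the blank is at top (138,222). I'll confirm with a crop and measure.

```bash
cat > h.py <<'E'
import numpy as np, cv2
from rig import bot, imaging, order
def P(n):
    c=imaging.camera_params(n); return c
def ray(n,u,v):
    c=P(n); d=np.array([(u-c['cx'])/c['fx'],-(v-c['cy'])/c['fy'],-1.]); return np.array(c['position']),np.array(c['rotation'])@d
def onz(n,u,v,z):
    p,d=ray(n,u,v); return p+d*(z-p[2])/d[2]
def proj(n,X):
    c=P(n); q=np.array(c['rotation']).T@(np.array(X)-c['position']); return np.array([c['cx']+c['fx']*q[0]/-q[2], c['cy']-c['fy']*q[1]/-q[2]])
def tri(a,b):
    (p,d),(q,e)=ray("scene",*a),ray("top",*b); d/=np.linalg.norm(d);e/=np.linalg.norm(e)
    s=np.linalg.lstsq(np.c_[d,-e],q-p,rcond=None)[0]; A=p+s[0]*d;B=q+s[1]*e; return (A+B)/2,np.linalg.norm(A-B)
E
python3 - <<'E'
import cv2,numpy as np
a=cv2.imread("pics/scene0.png");b=cv2.imread("pics/top0.png")
c=lambda im,x,y,w,h,s:cv2.resize(im[y:y+h,x:x+w],None,fx=s,fy=s,interpolation=cv2.INTER_CUBIC)
A=c(a,430,195,100,75,4);B=c(b,120,250,100,75,4);C=c(a,220,190,110,75,4)[:,:400];D=c(b,300,170,100,100,3)
D=cv2.resize(D,(400,300));C=cv2.resize(c(a,225,195,100,75,4),(400,300))
cv2.imwrite("pics/crop0.png",np.vstack([np.hstack([A,B]),np.hstack([C,D])]))
for im,n in((a,"s"),(b,"t")):
    h=cv2.cvtColor(im,cv2.COLOR_BGR2HSV)
    x0,y0,x1,y1=(430,195,530,270) if n=="s" else (145,255,190,300)
    for nm,vlo in(("all",60),("bright",150)):
        m=cv2.inRange(h,(20,170,vlo),(32,255,255));k=np.zeros_like(m);k[y0:y1,x0:x1]=m[y0:y1,x0:x1]
        cs,_=cv2.findContours(k,0,2);q=max(cs,key=cv2.contourArea);r=cv2.minAreaRect(q);print(n,nm,r,cv2.contourArea(q)); print(cv2.boxPoints(r).round(1).tolist())
E
```

```text
s all ((466.85003662109375, 242.4500274658203), (22.768400192260742, 34.46882629394531), 18.434947967529297) 586.5
[[450.6000061035156, 255.1999969482422], [461.5, 222.5], [483.1000061035156, 229.6999969482422], [472.20001220703125, 262.3999938964844]]
s bright ((470.0470275878906, 232.71176147460938), (10.087267875671387, 20.391464233398438), 77.47119140625) 148.5
[[459.0, 230.0], [478.8999938964844, 225.60000610351562], [481.1000061035156, 235.39999389648438], [461.20001220703125, 239.8000030517578]]
t all ((170.80767822265625, 274.4615173339844), (4.437601566314697, 2.4961509704589844), 56.30992889404297) 5.0
[[168.5, 273.29998779296875], [170.60000610351562, 271.8999938964844], [173.10000610351562, 275.6000061035156], [171.0, 277.0]]Traceback (most recent call last):
  File "<stdin>", line 12, in <module>
ValueError: max() iterable argument is empty
```

View pics/crop0.png

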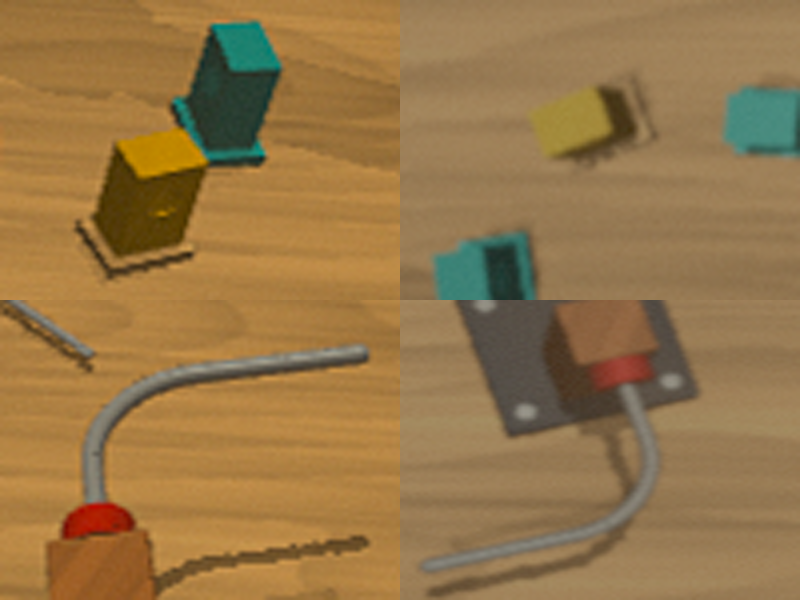

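The crop shows the yellow block on a pale foot, with the hole on the face towards the scene camera. Its top face corners are at about scene (459,230), (475,227), (481,235), (464,240). Measuring it and the rail.

```bash
python3 - <<'E'
from h import *
a=cv2.imread("pics/scene0.png");b=cv2.imread("pics/top0.png")
# hanger top
hb=cv2.cvtColor(b,cv2.COLOR_BGR2HSV);print(hb[280,164],hb[283,150],hb[276,178])
m=cv2.inRange(hb[262:298,145:185],(21,135,110),(32,255,255))
cs,_=cv2.findContours(m,0,2);q=max(cs,key=cv2.contourArea);r=cv2.minAreaRect(q);bt=cv2.boxPoints(r)+[145,262];print(r,cv2.contourArea(q))
W=np.array([onz("top",*p,.07)[:2] for p in bt]);print("top",W.round(4).tolist(),W.mean(0),[np.linalg.norm(W[i]-W[i-1]).round(4) for i in range(4)])
for i in range(2):
  e=W[i+1]-W[i];print("edge ang",np.degrees(np.arctan2(e[1],e[0])),np.linalg.norm(e))
ha=cv2.cvtColor(a,cv2.COLOR_BGR2HSV)
m=np.zeros(a.shape[:2],np.uint8);m[220:245,450:490]=cv2.inRange(ha,(20,170,150),(32,255,255))[220:245,450:490]
m[242:,:]=0
cs,_=cv2.findContours(m,0,2);q=max(cs,key=cv2.contourArea)
c4=cv2.approxPolyN(q,4,ensure_convex=True).reshape(-1,2);print(c4.tolist())
Ws=np.array([onz("scene",*p,.07)[:2] for p in c4]);print("scene",Ws.round(4).tolist(),Ws.mean(0))
for i in range(2):
  e=Ws[i+1]-Ws[i];print("edge ang",np.degrees(np.arctan2(e[1],e[0])),np.linalg.norm(e))
print("foot corners", [onz("scene",430+x/4,195+y/4,.0)[:2].round(4).tolist() for x,y in((110,275),(192,258),(78,228))])
# rail in top: grey mask
for n,h,(x0,y0,x1,y1) in(("top",hb,(295,195,375,270)),("scene",ha,(238,200,325,255))):
  m=cv2.inRange(h,(0,0,75),(180,75,255))
  k=np.zeros_like(m);k[y0:y1,x0:x1]=m[y0:y1,x0:x1]
  cs,_=cv2.findContours(k,0,2);q=max(cs,key=cv2.contourArea)
  kk=np.zeros_like(m);cv2.drawContours(kk,[q],-1,255,-1);np.save(f"/tmp/{n}m.npy",kk)
  print(n,cv2.contourArea(q),cv2.boundingRect(q))
  ys,xs=np.nonzero(kk);w=np.array([onz(n,u,v,.15)[:2] for u,v in zip(xs,ys)]);np.save(f"/tmp/{n}w.npy",w)
  print(w.min(0),w.max(0))
E
```

```text
[ 23 164 162] [ 17 114 156] [ 16 121 137]
((17.327587127685547, 18.068965911865234), (12.998673439025879, 18.383838653564453), 68.19859313964844) 210.5
top [[0.4586, 0.2597], [0.474, 0.222], [0.447, 0.2104], [0.4317, 0.2481]] [0.45282545 0.23504022] [np.float64(0.0293), np.float64(0.0407), np.float64(0.0293), np.float64(0.0406)]
edge ang -67.84952102232393 0.040734764706703
edge ang -156.70669859979728 0.029334305360227044
[[482, 235], [465, 239], [458, 230], [475, 226]]
scene [[0.4612, 0.2623], [0.4767, 0.2255], [0.4511, 0.2138], [0.435, 0.2511]] [0.45599333 0.23818368]
edge ang -67.02722731949736 0.03990256672532062
edge ang -155.40918171174596 0.02820651231743314
foot corners [[0.4835, 0.2236], [0.4663, 0.2695], [0.45, 0.2094]]
top 433.0 (305, 195, 69, 66)
[ 0.4938039  -0.22865705] [ 0.63227738 -0.08478473]
scene 261.5 (246, 206, 71, 40)
[ 0.49573653 -0.20577747] [ 0.61433073 -0.08230616]
```

```bash
python3 - <<'E'
from h import *
R={}
for n in("top","scene"):
  w=np.load(f"/tmp/{n}w.npy").astype(np.float32)
  w=w-np.float32([0,0])
  tip0=w[np.argmax(w[:,1])]
  for it in range(3):
    s=w[(np.linalg.norm(w-tip0,axis=1)<.075)]
    l=cv2.fitLine(s,cv2.DIST_L2,0,1e-4,1e-4).ravel(); d=l[:2]*np.sign(l[1])
  c=l[2:]; t=(s-c)@d; wd=(s-c)@np.array([-d[1],d[0]])
  tip=c+d*(t.max()+.0008); 
  print(n,"dir",np.degrees(np.arctan2(d[1],d[0])),"tip",tip,"halfw",np.abs(wd).max(),"resid std",wd.std())
  y=d; x=np.array([d[1],-d[0]])  # x = y rotated -90
  O=tip-(-.135*x+.140*y); print(" origin",O,"x ang",np.degrees(np.arctan2(x[1],x[0])))
  loc=np.c_[(w-O)@x,(w-O)@y]; print(" local min/max",loc.min(0),loc.max(0))
  k=(loc[:,0]>-.075)&(loc[:,0]<-.045);
  print(" post straight y mean",loc[k,1].mean() if k.any() else None)
  # bend radius check
  k=(loc[:,0]<-.085)&(loc[:,1]<.05); print(" bend r",np.linalg.norm(loc[k]-[-.08,.055],axis=1).mean())
  im=cv2.imread(f"pics/{n}0.png"); hs=cv2.cvtColor(im,cv2.COLOR_BGR2HSV)
E
python3 - <<'E'
import sys;sys.path.insert(0,'.')
from h import *
a=cv2.imread("pics/top0.png");h=cv2.cvtColor(a,cv2.COLOR_BGR2HSV)
m=cv2.inRange(h,(5,120,120),(14,255,255));k=np.zeros_like(m);k[155:200,325:380]=m[155:200,325:380]
cs,_=cv2.findContours(k,0,2);q=max(cs,key=cv2.contourArea);r=cv2.minAreaRect(q);print(r);b=cv2.boxPoints(r)
W=np.array([onz("top",*p,.165)[:2] for p in b]);print(W.round(4).tolist(),W.mean(0))
for i in range(2):
  e=W[i+1]-W[i];print(np.degrees(np.arctan2(e[1],e[0])),np.linalg.norm(e))
# base plate
m=cv2.inRange(h,(0,0,30),(180,110,105));k=np.zeros_like(m);k[145:225,305:385]=m[145:225,305:385]
cs,_=cv2.findContours(k,0,2);q=max(cs,key=cv2.contourArea);r=cv2.minAreaRect(q);print(r);b=cv2.boxPoints(r)
W=np.array([onz("top",*p,.014)[:2] for p in b]);print(W.round(4).tolist(),W.mean(0))
for i in range(2):
  e=W[i+1]-W[i];print(np.degrees(np.arctan2(e[1],e[0])),np.linalg.norm(e))
E
```

```text
top dir 105.7172 tip [ 0.4964228  -0.08381262] halfw 0.00460947 resid std 0.0026154255
 origin [ 0.6642997 -0.182008 ] x ang 15.717205
 local min/max [-0.13948132 -0.03448367] [-0.03834704  0.1392    ]
 post straight y mean -0.009966723
 bend r 0.05475238961224893
scene dir 106.301544 tip [ 0.4991815  -0.08159688] halfw 0.0057472796 resid std 0.0030585364
 origin [ 0.6680512  -0.17807508] x ang 16.301542
 local min/max [-0.14039072 -0.00329525] [-0.05651452  0.13920002]
 post straight y mean 0.0005821095
 bend r 0.05454924711257073
((352.52545166015625, 182.78662109375), (29.232431411743164, 20.42884063720703), 73.61045837402344)
[[0.6791, -0.155], [0.6916, -0.1963], [0.6317, -0.2132], [0.6194, -0.172]] [ 0.65543955 -0.18411424]
-73.1842609108305 0.04317042567998474
-164.26314808968627 0.062169593462401605
((343.85845947265625, 185.2547149658203), (50.411319732666016, 49.587154388427734), 74.05460357666016)
[[0.7233, -0.1024], [0.7571, -0.2171], [0.6391, -0.2493], [0.606, -0.1355]] [ 0.68136906 -0.17607487]
-73.59562750551444 0.11961622576952435
-164.763503053161 0.12234477657062669
```

Hanger and rail measure consistently: the head is 40×29 mm, the bend radius 54.7 mm, and the two views agree to 3–4 mm. Averaging gives hanger (0.4545, 0.2366) with jaw yaw 113°, rail tip (0.498, -0.083) and stand x-axis at 16°.

```bash
cat >> h.py <<'E'
from scipy.spatial.transform import Rotation as Ro
TH=np.radians(16.0); OR=np.array([.6662,-.180])
def st(x,y,z=0): c,s=np.cos(TH),np.sin(TH); return np.array([OR[0]+c*x-s*y,OR[1]+s*x+c*y,z])
def go(X,yaw):
    s=bot.sense();R=np.array(s['tool_rot']);p=np.array(s['eef_pos']);y=np.radians(yaw);c,n=np.cos(y),np.sin(y)
    T=np.array([[c,n,0],[n,-c,0],[0,0,-1]])
    return (R.T@(np.array(X)-p)*100).round(2), np.degrees(Ro.from_matrix(R.T@T).as_rotvec()).round(2)
E
python3 - <<'E'
from h import *
print(go([.4545,.2366,.14],113)); print(tri((316.5,208.5),(306.5,259.3)), proj("top",st(-.135,.14,.15)),proj("scene",st(-.135,.14,.15)))
for n,u,v in(("top",213,281),("top",141,320),("top",138,222)): print(onz(n,u,v,.07))
E
```

```text
(array([-23.94,  30.76,   7.82]), array([ -0.05,   0.12, -48.6 ]))
(array([ 0.495359  , -0.08499094,  0.14301628]), np.float64(0.0058589284277684945)) [303.97391441 258.07112537] [316.03579062 206.7829317 ]
[0.45098311 0.1216533  0.07      ]
[0.36429489 0.2796065  0.07      ]
[0.58371171 0.29414584 0.07      ]
```

```bash
python3 -m creep '[-2,2.6,0,0,0,-4,65, -6,7.7,1,0,0,-12,65, -10.5,13.5,2,0,0,-21,65, -15,19.3,3,0,0,-30,65, -19,24.4,4.5,0,0,-39,65, -22.2,28.5,6,0,0,-45,65, -23.94,30.76,7.3,0,0,-48.6,65, -23.94,30.76,7.8,0,0,-48.6,65]'
python3 - <<'E'
from h import *
print(go([.4545,.2366,.03],113))
cv2.imwrite("pics/s1.png",imaging.snapshot("scene"));cv2.imwrite("pics/t1.png",imaging.snapshot("top"))
a=cv2.imread("pics/s1.png")[130:290,380:580];b=cv2.imread("pics/t1.png")[200:360,80:280]
cv2.imwrite("pics/c1.png",np.hstack([cv2.resize(a,(400,320)),cv2.resize(b,(400,320))]))
E
```

```text
clock: 1.1
eef_pos: [0.456, 0.2304, 0.1386]
tool_rot: [[-0.382, 0.924, -0.003], [0.924, 0.382, -0.007], [-0.005, -0.005, -1.0]]
wrist_force: [-0.6, 0.3, -0.3]
opening: 0.65
(array([ 0.68,  0.15, 10.85]), array([-0.31,  0.29, -0.57]))
```

View pics/c1.png

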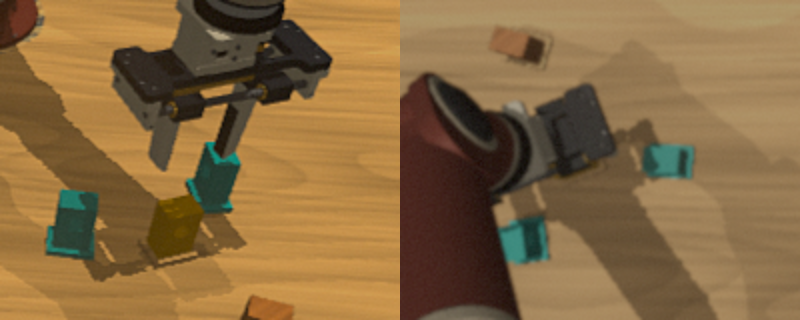

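The fingers are above the yellow block at crop (175,225), straddling it across its 40 mm width, and the neighbours are clear. Descending.

```bash
python3 -m creep '[0.68,0.15,1,0,0,-0.6,65, 0.68,0.15,3,-0.3,0.3,-0.6,65, 0.68,0.15,5.5,-0.3,0.3,-0.6,65, 0.68,0.15,8,-0.3,0.3,-0.6,65, 0.68,0.15,10,-0.3,0.3,-0.6,65, 0.68,0.15,10.8,-0.3,0.3,-0.6,65, 0.68,0.15,10.85,-0.3,0.3,-0.6,65, 0.68,0.15,10.85,-0.3,0.3,-0.6,65]' 
python3 - <<'E'
from h import *
print(go([.4545,.2366,.03],113))
cv2.imwrite("pics/s2.png",imaging.snapshot("scene"))
a=cv2.imread("pics/s2.png")[160:280,400:560]
cv2.imwrite("pics/c2.png",cv2.resize(a,(640,480)))
E
```

```text
clock: 2.2
eef_pos: [0.4527, 0.2437, 0.0315]
tool_rot: [[-0.4, 0.917, 0.001], [0.917, 0.4, 0.005], [0.005, 0.003, -1.0]]
wrist_force: [-0.0, 0.2, 1.3]
opening: 0.653
(array([-0.72, -0.12,  0.15]), array([ 0.18, -0.26,  0.56]))
```

View pics/c2.png

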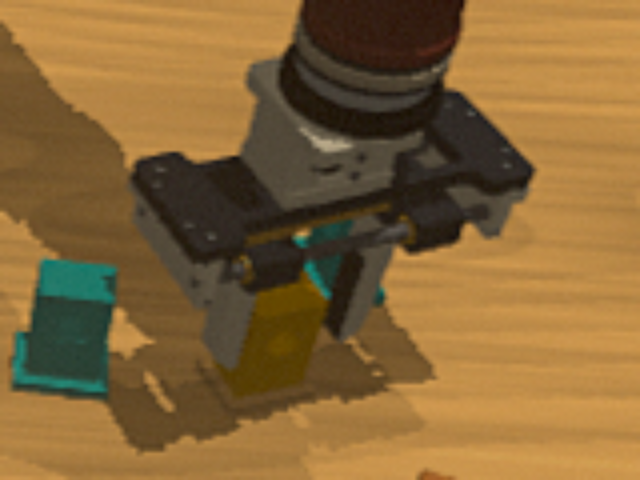

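The block sits between the fingers but nearer the left one (the TCP is 7 mm off along the jaws). Centre, then close.

```bash
python3 -m creep '[-0.4,-0.06,0,0,0,0.3,65, -0.72,-0.12,0,0,0,0.5,65, -0.72,-0.12,0,0,0,0.5,65, -0.72,-0.12,0,0,0,0.5,45, -0.72,-0.12,0,0,0,0.5,35, -0.72,-0.12,0,0,0,0.5,35, -0.72,-0.12,0,0,0,0.5,35, -0.72,-0.12,0,0,0,0.5,35]' 25
python3 - <<'E'
from h import *
print(go([.4545,.2366,.03],113))
cv2.imwrite("pics/s3.png",imaging.snapshot("scene"))
a=cv2.imread("pics/s3.png")[160:280,400:560]
cv2.imwrite("pics/c3.png",cv2.resize(a,(640,480)))
E
```

```text
clock: 3.25
eef_pos: [0.4545, 0.2366, 0.0316]
tool_rot: [[-0.392, 0.92, 0.001], [0.92, 0.392, 0.006], [0.005, 0.003, -1.0]]
wrist_force: [-0.4, 0.7, -0.8]
opening: 0.429
(array([ 0.  , -0.  ,  0.16]), array([ 0.19, -0.27,  0.05]))
```

View pics/c3.png

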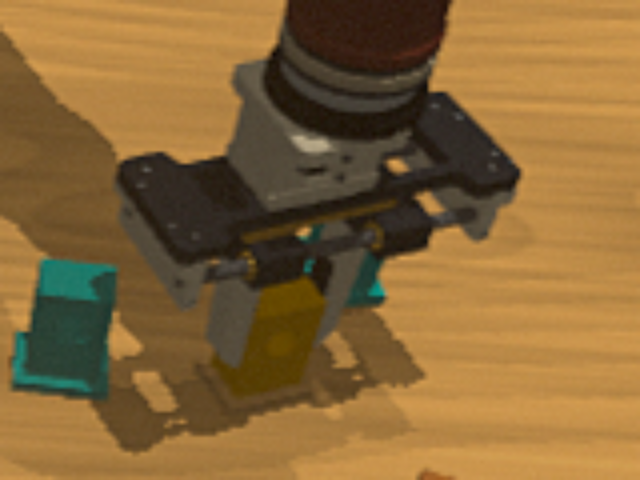

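Opening 0.429, which is 40 mm, so the block is gripped. The bore is about 14.4 mm above the TCP. Lift, then go to the pre-thread point.

```bash
python3 -m creep '[0,0,-1,0,0,0,30, 0,0,-3,0,0,0,30, 0,0,-5.5,0,0,0,30, 0,0,-8,0,0,0,30, 0,0,-9.7,0,0,0,30, 0,0,-10.5,0,0,0,30, 0,0,-10.5,0,0,0,30]' 25
python3 - <<'E'
from h import *
print(st(-.135,.19),go(st(-.135,.19,.1356),16))
E
```

```text
clock: 4.18
eef_pos: [0.4545, 0.2359, 0.137]
tool_rot: [[-0.391, 0.92, 0.002], [0.92, 0.391, 0.006], [0.005, 0.004, -1.0]]
wrist_force: [0.2, 1.4, -0.7]
opening: 0.429
[ 0.48405857 -0.03457132  0.        ] (array([-2.605e+01, -7.870e+00, -1.000e-02]), array([-5.000e-02, -4.000e-01,  9.704e+01]))
```

```bash
python3 -m creep '[-1.5,-0.4,0,0,0,4,30, -4.5,-1.3,0,0,0,12,30, -8.5,-2.5,0,0,0,22,30, -13,-3.9,0,0,0,32,30, -17,-5.1,0,0,0,42,30, -20.5,-6.2,0,0,0,52,30, -23,-6.9,0,0,0,60,30, -24,-7.2,0,0,0,64,30]'
python3 - <<'E'
from h import *
print(go(st(-.135,.19,.1356),16))
E
```

```text
clock: 5.18
eef_pos: [0.4814, -0.0159, 0.135]
tool_rot: [[0.661, 0.75, 0.0], [0.75, -0.661, 0.005], [0.004, -0.003, -1.0]]
wrist_force: [0.7, 0.7, -1.0]
opening: 0.425
(array([-1.22,  1.43, -0.07]), array([-0.21, -0.16, 32.59]))
```

```bash
python3 -m creep '[-0.4,0.5,0,0,0,6,30, -0.8,1,0,0,0,14,30, -1.22,1.43,0,0,0,22,30, -1.22,1.43,0,0,0,29,30, -1.22,1.43,0,0,0,32.5,30, -1.22,1.43,0,0,0,32.5,30, -1.22,1.43,0,0,0,32.5,30]'
python3 - <<'E'
from h import *
print(go(st(-.135,.19,.1356),16))
for n,(x,y,w,h) in(("scene",(230,150,160,120)),("top",(240,180,160,120))):
  im=imaging.snapshot(n);cv2.imwrite(f"pics/{n}4.png",im);cv2.imwrite(f"pics/{n}4c.png",cv2.resize(im[y:y+h,x:x+w],(640,480),interpolation=cv2.INTER_CUBIC))
E
```

```text
clock: 6.05
eef_pos: [0.4838, -0.0341, 0.1347]
tool_rot: [[0.96, 0.278, -0.0], [0.278, -0.96, 0.005], [0.001, -0.005, -1.0]]
wrist_force: [-0.0, -0.2, -0.4]
opening: 0.427
(array([ 0.01,  0.05, -0.09]), array([-0.27, -0.06,  0.16]))
```

View pics/scene4c.png

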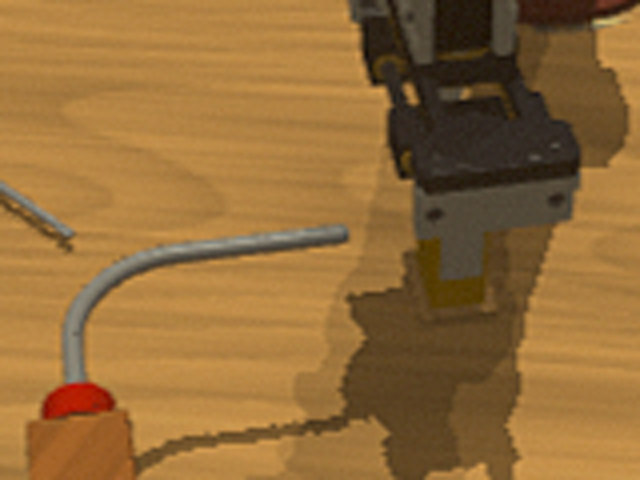

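View pics/top4c.png

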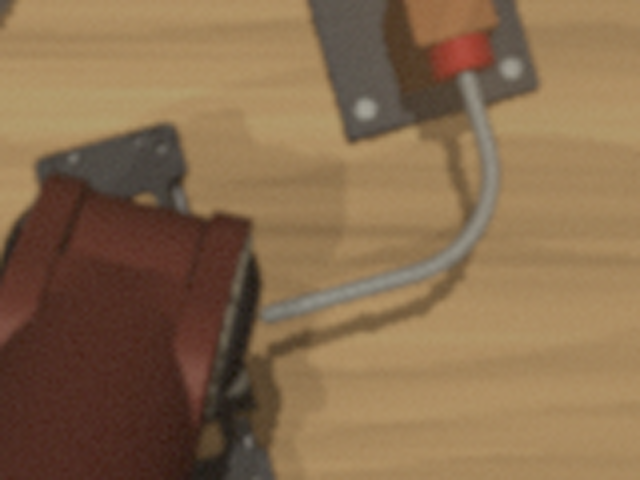

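Hanger is held upright; its finger tip is at scene crop (462,277) and the rod tip at crop (345,235). I'll check camera bias using the known TCP.

```bash
python3 - <<'E'
from h import *
s=bot.sense();R=np.array(s['tool_rot']);p=np.array(s['eef_pos'])
for t in(.03,.0375): print(t,(proj("scene",p+R[:,0]*t)-[230,150])*4)
print("jaw backs 65..", (proj("scene",p+R[:,0]*.0)-[230,150])*4)
# foot/head corner predicted: underside near edge at hanger +x tool side
u=p+[0,0,-.0316]
for a,b,z,n in((.026,.020,0,'foot bot L/R'),(.026,-.02,0,''),(.02,.014,.008,'head bot'),(.02,-.014,.008,''),(.02,.014,.07,'head top'),(.02,-.014,.07,'')):
  print(n,((proj("scene",u+R[:,0]*a+R[:,1]*b+[0,0,z])-[230,150])*4).round(1))
print("rod tip pred",((proj("scene",st(-.135,.14,.15))-[230,150])*4), "top",((proj("top",st(-.135,.14,.15))-[240,180])*4))
print("m per px", np.linalg.norm(p-P("scene")['position'])/470*1000/4,"mm per crop px")
E
python3 - <<'E'
import cv2
im=cv2.imread('pics/scene4.png');cv2.imwrite('pics/s4z.png',cv2.resize(im[195:240,320:380],(800,600),interpolation=cv2.INTER_CUBIC))
E
```

```text
0.03 [455.66568271 278.1501853 ]
0.0375 [458.90973911 288.47408591]
jaw backs 65.. [443.04874416 237.99797978]
foot bot L/R [413.  323.7]
 [490.6 313.5]
head bot [422.7 302.6]
 [477.1 295.5]
head top [425.3 209.3]
 [482.4 202.3]
rod tip pred [344.14316247 227.1317268 ] top [255.89565765 312.28450149]
m per px 0.5037311658126385 mm per crop px
```

View pics/s4z.png

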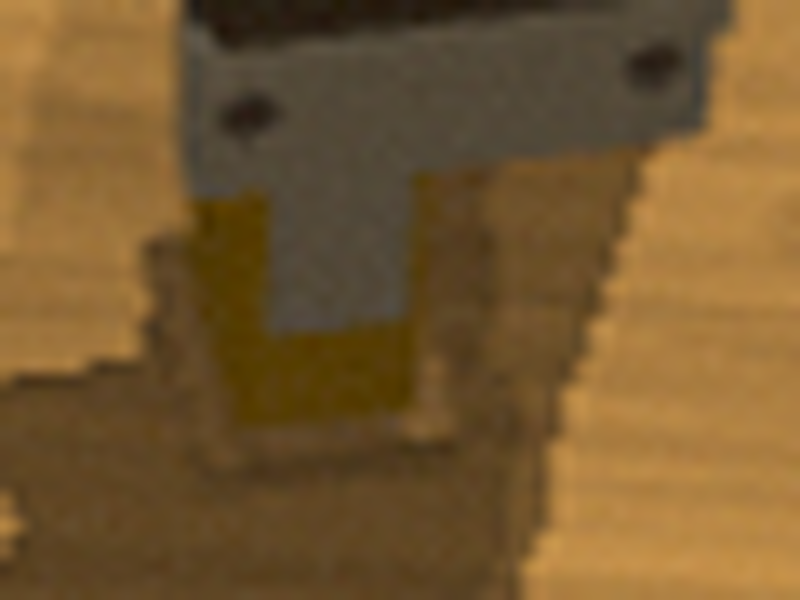

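Comparing finger and head pixels with the known TCP, the scene camera reads about +3 mm in x and +2.5 mm in y. That explains the whole difference between the views, so I take the rail from the top view: tip (0.4963, -0.0839).

```bash
sed -i 's/^TH=.*/TH=np.radians(16.0); _t=np.array([.4963,-.0839]); OR=_t-np.array([np.cos(TH)*-.135-np.sin(TH)*.14,np.sin(TH)*-.135+np.cos(TH)*.14])/' h.py
python3 - <<'E'
from h import *
print(OR); print(go(st(-.135,.16,.1356),16)); print(go(st(-.135,.10,.1356),16))
E
```

```text
[ 0.66465956 -0.18126559]
(array([-0.19,  3.1 , -0.09]), array([-0.26, -0.08,  0.13]))
(array([-0.2 ,  9.1 , -0.12]), array([-0.26, -0.08,  0.13]))
```

```bash
python3 -m creep '[-0.19,0.5,-0.09,-0.26,0,0.13,30, -0.19,1.5,-0.09,-0.26,0,0.13,30, -0.19,2.5,-0.1,-0.26,0,0.13,30, -0.2,3.1,-0.1,-0.26,0,0.13,30, -0.2,3.1,-0.1,-0.26,0,0.13,30]'
python3 - <<'E'
from h import *
print(go(st(-.135,.16,.1356),16)); print(go(st(-.135,.10,.1356),16))
im=imaging.snapshot("scene");cv2.imwrite('pics/s5.png',cv2.resize(im[185:245,290:370],(800,600),interpolation=cv2.INTER_CUBIC))
E
```

```text
clock: 6.78
eef_pos: [0.4908, -0.0656, 0.1357]
tool_rot: [[0.962, 0.274, 0.001], [0.274, -0.962, 0.0], [0.001, 0.0, -1.0]]
wrist_force: [0.2, 0.3, -1.1]
opening: 0.426
(array([ 0.03, -0.09,  0.01]), array([ 0.01, -0.08, -0.09]))
(array([0.04, 5.91, 0.01]), array([ 0.01, -0.08, -0.09]))
```

View pics/s5.png

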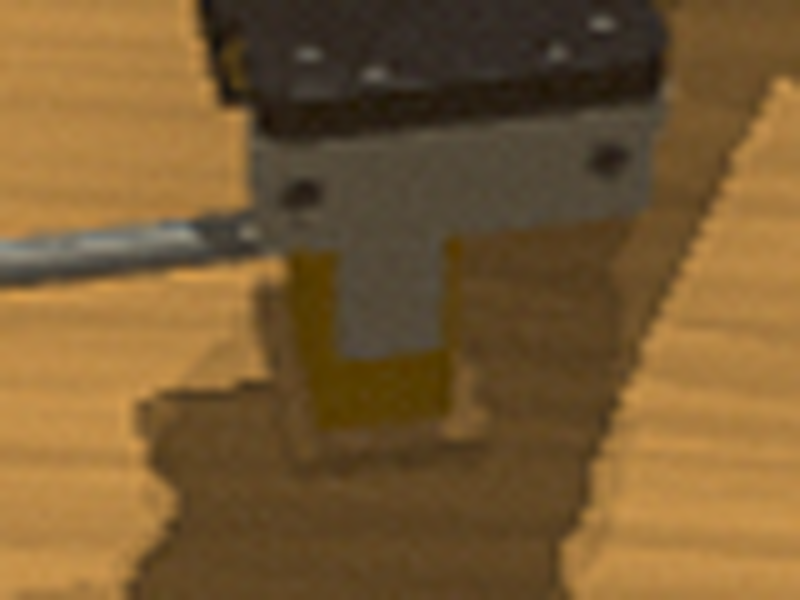

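The rod tip, at zoom (255,230), now touches the left edge of the gripper silhouette and lines up with the head. Creep on and watch the force.

```bash
python3 -m creep '[0.03,0.3,0,0,0,0,30, 0.03,0.8,0,0,0,0,30, 0.03,1.2,0,0,0,0,30, 0.03,1.5,0,0,0,0,30]'
python3 - <<'E'
from h import *
s=bot.sense();print(s['moment'],go(st(-.135,.10,.1356),16))
im=imaging.snapshot("scene");cv2.imwrite('pics/s6.png',cv2.resize(im[185:245,280:360],(800,600),interpolation=cv2.INTER_CUBIC))
E
```

```text
clock: 7.32
eef_pos: [0.4951, -0.0797, 0.1356]
tool_rot: [[0.962, 0.275, 0.001], [0.275, -0.962, 0.0], [0.001, -0.0, -1.0]]
wrist_force: [0.5, 0.3, -1.4]
opening: 0.429
[-0.00314557  0.06073121  0.04390118] (array([0.  , 4.44, 0.  ]), array([-0.01, -0.07, -0.06]))
```

View pics/s6.png

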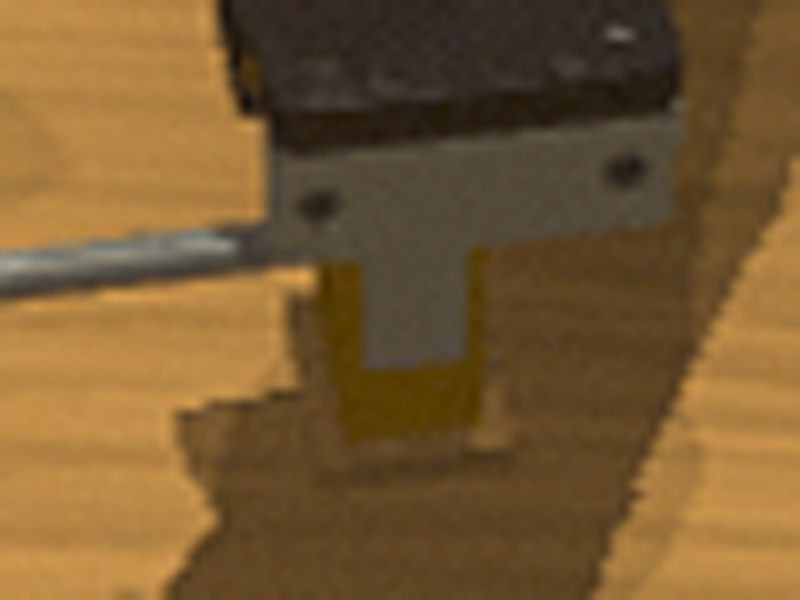

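No contact force, and the hanger hasn't shifted in the grip with the leading face about 10 mm past the tip, so the rod has entered. Continue along the straight.

```bash
python3 -m creep '[0,0.5,0,0,0,0,30, 0,1.3,0,0,0,0,30, 0,2.2,0,0,0,0,30, 0,3.1,0,0,0,0,30, 0,3.9,0,0,0,0,30, 0,4.4,0,0,0,0,30, 0,4.4,0,0,0,0,30]'
python3 - <<'E'
from h import *
s=bot.sense();print(s['moment'],go(st(-.135,.055,.1356),16))
for n,(x,y) in(("scene",(260,175)),("top",(290,190))):
  im=imaging.snapshot(n);cv2.imwrite(f'pics/{n}7.png',cv2.resize(im[y:y+75,x:x+100],(400,300),interpolation=cv2.INTER_CUBIC))
cv2.imwrite('pics/c7.png',np.hstack([cv2.imread(f'pics/{n}7.png') for n in("scene","top")]))
E
```

```text
clock: 8.25
eef_pos: [0.5073, -0.1229, 0.1356]
tool_rot: [[0.962, 0.273, 0.001], [0.273, -0.962, -0.0], [0.001, 0.0, -1.0]]
wrist_force: [-0.4, 0.7, -2.0]
opening: 0.431
[-0.02337747  0.01572038  0.01248422] (array([0.03, 4.45, 0.  ]), array([ 0.02, -0.07, -0.13]))
```

View pics/c7.png

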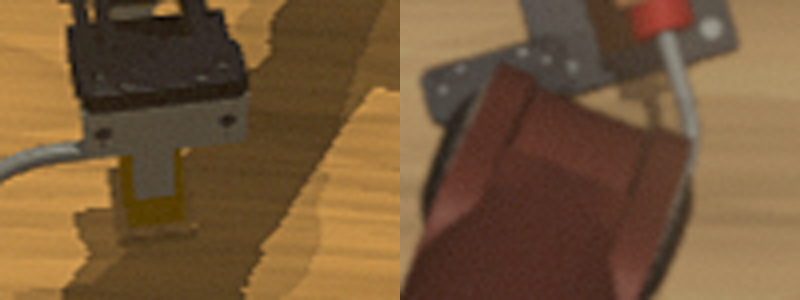

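```bash
python3 -m creep '[0.03,0.5,0,0,0,-0.1,30, 0.03,1.5,0,0,0,-0.1,30, 0.03,2.6,0,0,0,-0.1,30, 0.03,3.6,0,0,0,-0.1,30, 0.03,4.3,0,0,0,-0.1,30, 0.03,4.45,0,0,0,-0.1,30, 0.03,4.45,0,0,0,-0.1,30]'
cat >> h.py <<'E'
def arc(f): 
    f=np.radians(f); r=.0543; return st(-.08-r*np.cos(f),.055-r*np.sin(f),.1356)
E
python3 - <<'E'
from h import *
s=bot.sense();print(s['moment'])
for f in(5,12.5,20,27.5,35,42.5,45): print(f,*go(arc(f),16+f))
E
```

```text
clock: 9.22
eef_pos: [0.5196, -0.1646, 0.1355]
tool_rot: [[0.961, 0.276, 0.001], [0.276, -0.961, 0.001], [0.001, -0.001, -1.0]]
wrist_force: [0.4, -0.4, -1.2]
opening: 0.429
[-0.07265679  0.0379679   0.0057346 ]
5 [ 0.08  0.58 -0.01] [-0.03 -0.06 -4.96]
12.5 [ 0.18  1.28 -0.01] [ -0.03  -0.06 -12.46]
20 [ 0.38  1.96 -0.01] [ -0.02  -0.06 -19.96]
27.5 [ 0.67  2.61 -0.01] [-2.000e-02 -6.000e-02 -2.746e+01]
35 [ 1.04  3.22 -0.01] [-2.000e-02 -6.000e-02 -3.496e+01]
42.5 [ 1.48  3.77 -0.01] [-1.000e-02 -7.000e-02 -4.246e+01]
45 [ 1.64  3.94 -0.01] [-1.000e-02 -7.000e-02 -4.496e+01]
```

```bash
python3 -m creep '[0.08,0.58,0,0,0,-5,30, 0.18,1.28,0,0,0,-12.5,30, 0.38,1.96,0,0,0,-20,30, 0.67,2.6,0,0,0,-27.5,30, 1.04,3.22,0,0,0,-35,30, 1.48,3.77,0,0,0,-42.5,30, 1.64,3.94,0,0,0,-45,30, 1.64,3.94,0,0,0,-45,30]'
python3 - <<'E'
from h import *
s=bot.sense();print(s['moment'],go(arc(45),61))
for f in(50,57.5,65,72.5,80,87.5,90): print(f,*go(arc(f),16+f))
for n,(x,y) in(("scene",(220,175)),("top",(310,170))):
  im=imaging.snapshot(n);cv2.imwrite(f'pics/{n}8.png',cv2.resize(im[y:y+75,x:x+100],(400,300),interpolation=cv2.INTER_CUBIC))
cv2.imwrite('pics/c8.png',np.hstack([cv2.imread(f'pics/{n}8.png') for n in("scene","top")]))
E
```

```text
clock: 10.22
eef_pos: [0.5461, -0.1976, 0.1354]
tool_rot: [[0.485, 0.874, 0.0], [0.874, -0.485, 0.001], [0.001, -0.0, -1.0]]
wrist_force: [0.1, 0.4, -1.4]
opening: 0.428
[-0.02542536  0.04858639  0.00765679] (array([-0.02,  0.03, -0.02]), array([-0.01, -0.08, -0.02]))
50 [-0.    0.5  -0.02] [-0.01 -0.08 -5.02]
57.5 [ 0.11  1.21 -0.02] [ -0.    -0.08 -12.52]
65 [ 0.31  1.89 -0.02] [  0.    -0.08 -20.02]
72.5 [ 0.59  2.54 -0.02] [ 1.000e-02 -8.000e-02 -2.752e+01]
80 [ 0.96  3.15 -0.02] [ 1.000e-02 -8.000e-02 -3.502e+01]
87.5 [ 1.41  3.7  -0.02] [ 2.000e-02 -8.000e-02 -4.252e+01]
90 [ 1.57  3.87 -0.02] [ 2.000e-02 -8.000e-02 -4.502e+01]
```

View pics/c8.png

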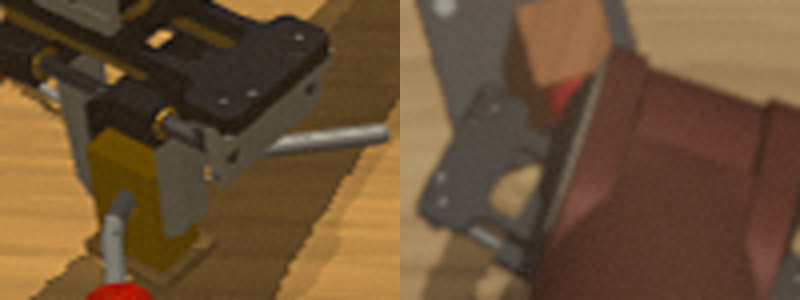

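Scene crop: the rod leaves the hole in the middle of the hanger's face (about (122,205)) and the free tip shows behind (385,135), so it is threaded and mid-bend with no force. Second half of the bend.

```bash
python3 -m creep '[0,0.5,0,0,0,-5,30, 0.11,1.21,0,0,0,-12.5,30, 0.31,1.89,0,0,0,-20,30, 0.59,2.54,0,0,0,-27.5,30, 0.96,3.15,0,0,0,-35,30, 1.41,3.7,0,0,0,-42.5,30, 1.57,3.87,0,0,0,-45,30, 1.57,3.87,0,0,0,-45,30]'
python3 - <<'E'
from h import *
s=bot.sense();print(s['moment'])
print(go(st(-.08,0,.1356),106),go(st(-.06,0,.1356),106),go(st(-.056,0,.1316),106))
for n,(x,y) in(("scene",(210,185)),("top",(310,150))):
  im=imaging.snapshot(n);cv2.imwrite(f'pics/{n}9.png',cv2.resize(im[y:y+75,x:x+100],(400,300),interpolation=cv2.INTER_CUBIC))
cv2.imwrite('pics/c9.png',np.hstack([cv2.imread(f'pics/{n}9.png') for n in("scene","top")]))
E
```

```text
clock: 11.32
eef_pos: [0.5872, -0.2023, 0.1353]
tool_rot: [[-0.274, 0.962, -0.0], [0.962, 0.274, 0.001], [0.001, 0.0, -1.0]]
wrist_force: [0.4, -0.1, -1.5]
opening: 0.429
[ 0.06942776 -0.00175331  0.01772566]
(array([-0.11,  0.03, -0.03]), array([ 0.01, -0.07, -0.08])) (array([-0.11,  2.03, -0.03]), array([ 0.01, -0.07, -0.08])) (array([-0.11,  2.43,  0.37]), array([ 0.01, -0.07, -0.08]))
```

View pics/c9.png

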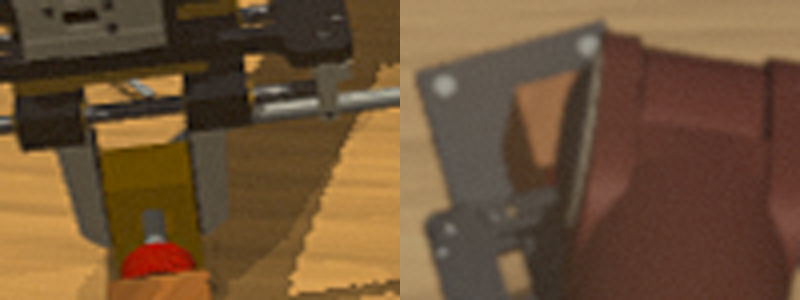

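Near the post, bore centred on the rod (crop (153,220)), red collar just ahead. Slide on to the collar, gently.

```bash
python3 -m creep '[-0.1,0.3,0,0,0,0,30, -0.11,0.8,0,0,0,0,30, -0.11,1.3,0,0,0,0,30, -0.11,1.8,0,0,0,0,30, -0.11,2.1,0,0,0,0,30, -0.11,2.3,0,0,0,0,30, -0.11,2.3,0,0,0,0,30]'
python3 - <<'E'
from h import *
s=bot.sense();print(s['moment'])
print(go(st(-.056,0,.1356),106))
for n,(x,y) in(("scene",(210,185)),("top",(310,150))):
  im=imaging.snapshot(n);cv2.imwrite(f'pics/{n}10.png',im);cv2.imwrite(f'pics/{n}10c.png',cv2.resize(im[y:y+75,x:x+100],(800,600),interpolation=cv2.INTER_CUBIC))
E
```

```text
clock: 12.3
eef_pos: [0.6095, -0.1972, 0.1353]
tool_rot: [[-0.274, 0.962, -0.0], [0.962, 0.274, 0.001], [0.001, -0.0, -1.0]]
wrist_force: [0.7, -0.7, -0.9]
opening: 0.428
[ 0.116975    0.01458956 -0.0269408 ]
(array([ 0.01,  0.14, -0.03]), array([-0.01, -0.06, -0.08]))
```

View pics/scene10c.png

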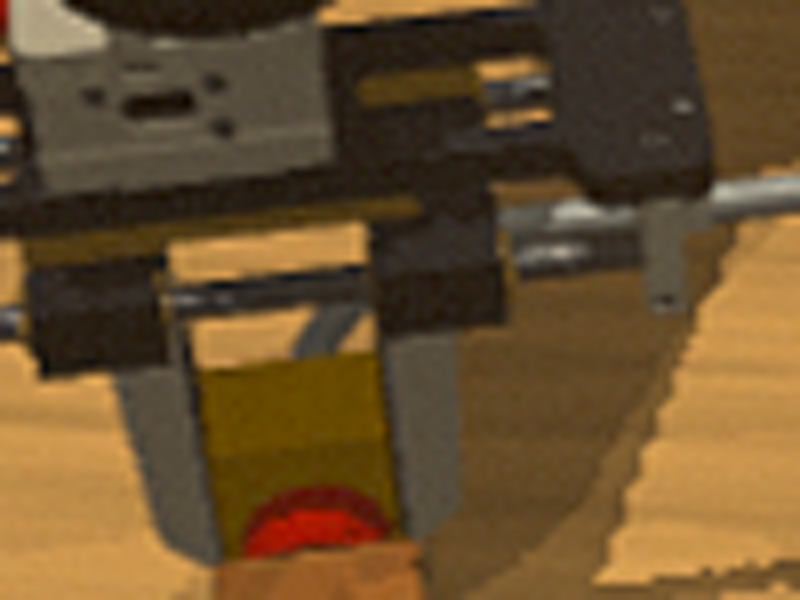

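No contact yet and the gap is down to a few mm. Nudge on until contact shows in the force.

```bash
python3 -m creep '[0,0.1,0,0,0,0,30, 0,0.2,0,0,0,0,30, 0,0.3,0,0,0,0,30, 0,0.3,0,0,0,0,30]'
python3 -m creep '[0,0.1,0,0,0,0,30, 0,0.15,0,0,0,0,30, 0,0.15,0,0,0,0,30]'
python3 - <<'E'
from h import *
print(go(st(-.054,0,.1356),106))
E
```

```text
clock: 12.9
eef_pos: [0.6123, -0.1965, 0.1354]
tool_rot: [[-0.274, 0.962, -0.0], [0.962, 0.274, 0.001], [0.001, -0.0, -1.0]]
wrist_force: [-0.1, -0.5, -0.8]
opening: 0.431
clock: 13.28
eef_pos: [0.6138, -0.196, 0.1353]
tool_rot: [[-0.274, 0.962, -0.001], [0.962, 0.274, 0.001], [0.001, -0.0, -1.0]]
wrist_force: [0.1, 0.5, -0.9]
opening: 0.431
(array([ 0.01, -0.1 , -0.03]), array([-0.01, -0.07, -0.08]))
```

```bash
python3 -m creep '[0,0.1,0,0,0,0,30, 0,0.2,0,0,0,0,30, 0,0.2,0,0,0,0,30]'
python3 - <<'E'
from h import *
print(go(st(-.054,0,.1356),106))
im=imaging.snapshot("scene");cv2.imwrite('pics/s11.png',cv2.resize(im[220:265,220:280],(800,600),interpolation=cv2.INTER_CUBIC))
E
```

```text
clock: 13.65
eef_pos: [0.6143, -0.1959, 0.1351]
tool_rot: [[-0.274, 0.962, -0.004], [0.962, 0.274, 0.001], [0.001, -0.003, -1.0]]
wrist_force: [-3.7, 0.1, 0.6]
opening: 0.431
(array([ 0.02, -0.16, -0.05]), array([-0.18, -0.09, -0.1 ]))
```

View pics/s11.png

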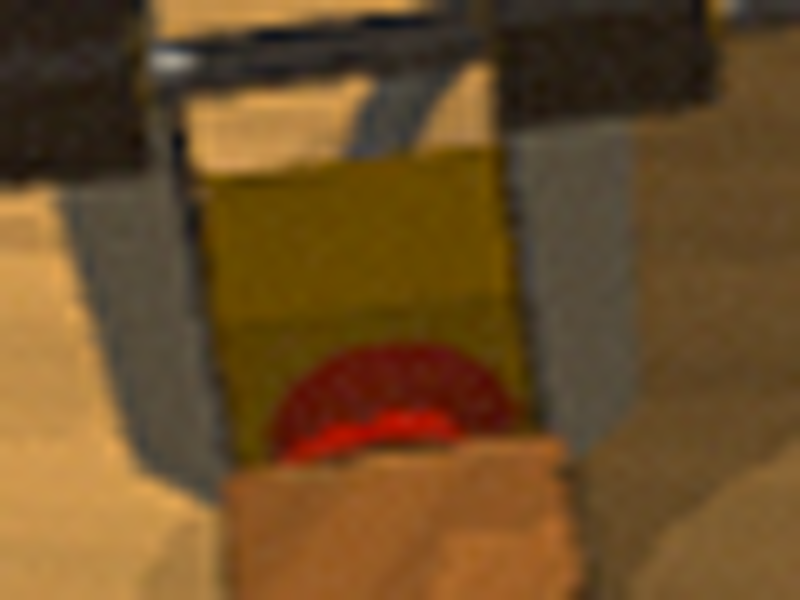

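Contact with the collar (3.7 N). Back off 1 mm and lower until the rod takes the weight.

```bash
python3 -m creep '[0,-0.1,0,0,0,0,30, 0,-0.15,0.1,0,0,0,30, 0,-0.15,0.25,0,0,0,30, 0,-0.15,0.35,0,0,0,30, 0,-0.15,0.35,0,0,0,30]'
python3 -m creep '[0,0,0.05,0,0,0,30, 0,0,0.1,0,0,0,30, 0,0,0.1,0,0,0,30]'
```

```text
clock: 14.32
eef_pos: [0.613, -0.1962, 0.1314]
tool_rot: [[-0.274, 0.962, -0.003], [0.962, 0.274, 0.001], [0.002, -0.003, -1.0]]
wrist_force: [-1.0, -1.1, -0.7]
opening: 0.428
clock: 14.7
eef_pos: [0.6131, -0.1962, 0.1306]
tool_rot: [[-0.274, 0.962, -0.003], [0.962, 0.274, 0.001], [0.002, -0.003, -1.0]]
wrist_force: [-0.2, 0.4, -0.5]
opening: 0.429
```

```bash
python3 -m creep '[0,0,0.05,0,0,0,30, 0,0,0.1,0,0,0,30, 0,0,0.1,0,0,0,30]'
```

```text
clock: 15.08
eef_pos: [0.6132, -0.1962, 0.1305]
tool_rot: [[-0.274, 0.962, -0.003], [0.962, 0.274, 0.0], [0.001, -0.002, -1.0]]
wrist_force: [-2.1, 0.8, 6.5]
opening: 0.429
```

The rod now carries it (6.5 N upward). Relieve half a millimetre and release slowly.

```bash
python3 -m creep '[0,0,-0.05,0,0,0,40, 0,0,-0.05,0,0,0,44, 0,0,-0.05,0,0,0,46, 0,0,-0.05,0,0,0,49, 0,0,-0.05,0,0,0,54, 0,0,-0.05,0,0,0,60, 0,0,-0.05,0,0,0,62, 0,0,-0.05,0,0,0,62]' 10
python3 - <<'E'
from h import *
im=imaging.snapshot("scene");cv2.imwrite('pics/s12.png',cv2.resize(im[200:275,210:310],(800,600),interpolation=cv2.INTER_CUBIC))
E
```

```text
clock: 16.08
eef_pos: [0.6132, -0.1962, 0.131]
tool_rot: [[-0.274, 0.962, -0.003], [0.962, 0.274, 0.001], [0.001, -0.002, -1.0]]
wrist_force: [-0.3, 0.1, -0.7]
opening: 0.619
```

View pics/s12.png

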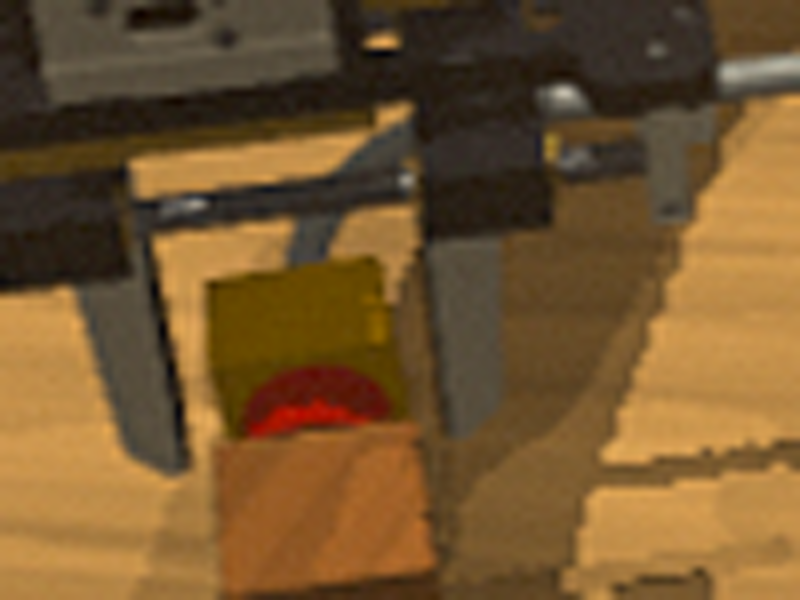

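Both fingers are clear of the hanger, and the hanger hangs upright against the collar. Withdraw straight up.

```bash
python3 -m creep '[0,0,-0.5,0,0,0,62, 0,0,-1.5,0,0,0,62, 0,0,-3,0,0,0,62, 0,0,-5,0,0,0,62, 0,0,-7.5,0,0,0,62, 0,0,-10,0,0,0,62, 0,0,-11.5,0,0,0,62, 0,0,-12,0,0,0,62]'
python3 -m creep '[0,-1,-1,0,0,0,62, 0,-4,-2,0,0,0,62, 0,-8,-3,0,0,0,62, 0,-12,-3,0,0,0,62, 0,-15,-3,0,0,0,62, 0,-17,-3,0,0,0,62, 0,-18,-3,0,0,0,62, 0,-18,-3,0,0,0,62]'
python3 - <<'E'
from h import *
for i in(1,2):
  im=imaging.snapshot("scene")
  cv2.imwrite(f'pics/scene13_{i}.png',im)
  cv2.imwrite(f'pics/s13_{i}.png',cv2.resize(im[200:275,210:310],(400,300),interpolation=cv2.INTER_CUBIC))
im=imaging.snapshot("top");cv2.imwrite('pics/top13.png',im);cv2.imwrite('pics/t13.png',cv2.resize(im[155:230,310:410],(400,300),interpolation=cv2.INTER_CUBIC))
cv2.imwrite('pics/c13.png',np.hstack([cv2.imread('pics/s13_2.png'),cv2.imread('pics/t13.png')]))
a,b=[cv2.imread(f'pics/scene13_{i}.png')[200:275,210:310].astype(int) for i in(1,2)];print(abs(a-b).mean())
E
```

```text
clock: 17.12
eef_pos: [0.6139, -0.1963, 0.2524]
tool_rot: [[-0.274, 0.962, -0.0], [0.962, 0.274, -0.0], [0.0, -0.0, -1.0]]
wrist_force: [0.8, 0.0, -0.9]
opening: 0.618
clock: 18.12
eef_pos: [0.4408, -0.2457, 0.2826]
tool_rot: [[-0.274, 0.962, -0.0], [0.962, 0.274, -0.0], [0.0, -0.0, -1.0]]
wrist_force: [1.4, -0.1, 0.3]
opening: 0.621
2.279733333333333
```

View pics/c13.png

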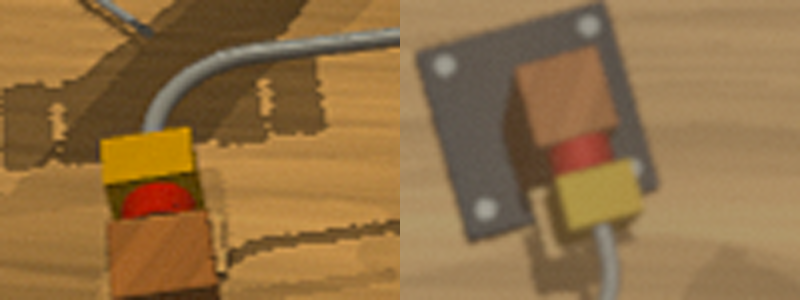

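View pics/scene13_2.png

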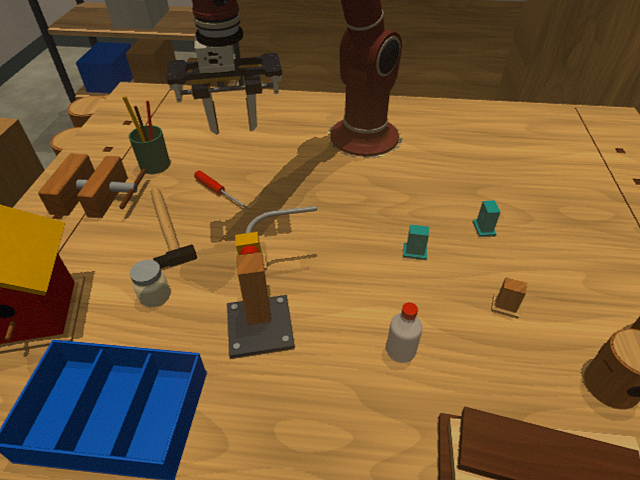

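View pics/top13.png

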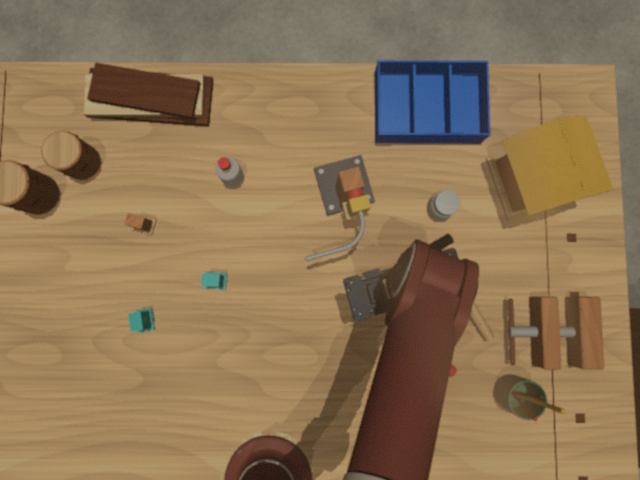

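Both views show the hanger level on the rod against the collar (top (358,202)), with everything else in place. Numerical check:

```bash
python3 - <<'E'
from h import *
c,s=np.cos(TH),np.sin(TH)
def chk(n,im,box,lo):
  x0,y0,x1,y1=box;m=cv2.inRange(cv2.cvtColor(im,cv2.COLOR_BGR2HSV)[y0:y1,x0:x1],lo,(32,255,255))
  cs,_=cv2.findContours(m,0,2);q=max(cs,key=cv2.contourArea);r=cv2.minAreaRect(q)
  u=np.array(r[0])+[x0,y0];w=onz(n,*u,.169)[:2]; d=w-OR
  print(n,u.round(1),r[1],"stand xy",(c*d[0]+s*d[1]).round(4),(-s*d[0]+c*d[1]).round(4))
chk("top",cv2.imread('pics/top13.png'),(340,185,380,220),(21,135,110))
chk("top",imaging.snapshot("top"),(340,185,380,220),(21,135,110))
for i in(1,2): chk("scene",cv2.imread(f'pics/scene13_{i}.png'),(225,225,270,258),(20,170,150))
chk("scene",imaging.snapshot("scene"),(225,225,270,258),(20,170,150))
E
```

```text
top [359.3 203.6] (13.461333274841309, 19.505197525024414) stand xy -0.0566 -0.0008
top [359.4 203.5] (13.323973655700684, 19.23047637939453) stand xy -0.0565 -0.0011
scene [246.  238.3] (10.796059608459473, 23.568864822387695) stand xy -0.0506 0.0003
scene [246.1 238.3] (10.796059608459473, 23.416807174682617) stand xy -0.0506 0.0004
scene [246.1 238.3] (10.72003173828125, 23.568864822387695) stand xy -0.0505 0.0003
```

```bash
python3 - <<'E'
from h import *
print(bot.sense()['wrist_force'],order.job_done())
E
```

```text
the job is handed in; nothing more can be done
[-1.05308485  0.33764874 -0.2886127 ] None
```

I gripped the yellow hanger, threaded it onto the free end, slid it round the bend and up to the red collar, where I felt about 3.7 N of contact. I then backed off about 1.5 mm, lowered it onto the rod, let go and pulled the arm clear. I handed the job in shortly after 18 s; no verdict was reported.

**Position:** the last top view puts the bore at stand x ≈ -56.5 mm, y ≈ -1 mm, against allowed ranges of -63 to -45 mm and ±9 mm. Its height was not measured separately; I took it as the settled 145 mm for this check.

**At rest:** repeated pictures showed no movement of the hanger, and the gripper was clear of everything.

**Other objects:** the bystanders in view look unmoved. The mallet and screwdriver are partly hidden by the arm in the last top view but look unmoved in the scene view.

**Disagreement:** the scene camera reads x ≈ -50.5 mm, 6 mm from the top view. About 3 mm of that is a bias I had measured in that camera; the rest is unexplained. Both readings are within the allowed range.

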